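Index the rotary table one hole towards the marking gauge

ROBOT

A 6-joint arm with a two-finger parallel gripper is mounted at the origin on the work surface. World frame = base frame: x ahead of the robot, y to its left, z up, the work surface at z = 0. Lengths are in m, angles in rad, forces in N, time in s.
With the tool pointing down it reaches from about 0.35 to 0.975 m from the base axis. Payload 4.9 kg.
Tool frame: the origin (TCP) lies at the very end of the fingers, on their centre line; the grasp point (between the pads) lies 19 mm behind it; z points along the fingers, y is the line along which they close (so a half turn about z gives the same grasp; the last joint's range is limited). The gripper opens to 85 mm and grips with 20 to 120 N. Pads are 22 mm wide; open, the fingers measure 114 mm over their backs; the gripper's body (76 mm by 85 mm) begins 54 mm behind the grasp point. The pads swing forward as they close: fully open they stand 13 mm farther back than shut.
Start: joints at [-1.318, 0.053, 1.613, -0, 1.476, -0.119], TCP at [0.227, -0.582, 0.231] pointing down, gripper open.
Joint ranges: [-3.01, 3.01], [-1.01, 2.22], [0.06, 2.58], [-1.02, 4.17], [0.09, 2.62], [-3.14, 3.14]. Speed limits (rad/s): [2.57, 2.57, 3.14, 3.14, 3.14, 3.14].

INTERFACE

Orientations are given as a rotation vector (axis times angle).
In Python, from station import ctrl gives the robot as it stands.
- The arm moves only by the shell command python3 -m crank 'ROWS' [OPENING] [FORCE]. ROWS is text: rows parted by semicolons, each of 4 numbers parted by spaces: the shift along the world's x, y, z in units of 0.5 m (1.0 is 0.5 m), then the turn about the world's z in units of 90 degrees (1.0 is 90 degrees). In form: x y z turn; .... A call has exactly 5 rows; each row shifts and turns the commanded pose from where the row before left it; what a row does not reach is not made up. A row lasts 1/12 s, in which the tool goes at most 41.7 mm and 7.16 degrees, less where a joint would pass 70% of its speed; a pose out of reach is approached as far as the arm can. A call with a number of a shift or a turn outside -1 to 1 is refused whole. A call with a gripper value outside its range is refused whole. OPENING is the opening in per cent of the stroke, from 0 (shut) to 100 (fully open), set as the call begins (- or left out, the last holds). The fingers move at their own pace and stop on an object; FORCE is the grip in N (left out, the last holds). Time passes only in rows, so rows that do not move let the fingers close, or fill a call up. It gives the time, the measured TCP pose, the force, the opening and the grip force at its end, in the units of the state.
- ctrl.get_obs(): the state, without advancing time (a new reading comes with each control period).
- ctrl.get_image(name): name is "scene" or "top" or "wrist"; returns (picture, depth): 400x640x3 uint8, red, green, blue; 400x640 float32, m along the optical axis (not along the pixel's ray), 0 where there is no reading.
- ctrl.get_calibration(name): a dict with "fx", "fy", "cx", "cy" (pixels), "k1" (the pictures are not rectified: a ray, as slopes to the right and down, at radius r is drawn at 1 + k1 r^2 times it, then the intrinsics apply), "extrinsics" (4x4, takes a point from world to camera coordinates). Camera axes: x right, y down, z forward; pixel columns grow to the right and rows downward; lengths in m; the calibration is good to about 2 mm. A picture is of the moment at which its call begins: read the wrist's pose just before it. get_calibration takes no time and is no camera call; for the wrist camera it gives the pose at the moment of the call.
- ctrl.finish_job(): hands the job in; it is judged then, once.
The state is a dict: "t": time; "q": joint angles; "dq": joint speeds; "effort": joint torques, N m; "tool_pos": TCP position; "tool_rot": TCP orientation; "contact_force": force on the tool from outside, world axes, zero at the start; "wrist_torque": the same for the moment, N m; "opening": finger opening in m; "grip_force": force on a finger pad.
Only numpy, scipy, OpenCV 4.12 (cv2) and the standard library are available. Lean on these libraries where they do the work, as an engineer would, in place of code of your own. Each camera call takes 0.05 s, during which the arm holds its last target. There are 200 camera calls.

TASK

Index the rotary table by one hole towards the side on which the tall marking gauge stands: press the thumb plunger down with the fingertips to free the table, push the table round while the plunger is in, and let the plunger spring up into the very next hole so that the table is locked again. Nothing is to be gripped or lifted: leave the glass bowl standing in the middle of the table, leave everything around it where it is, and move clear at the end.

Things in the scene. Friction and masses are not known exactly. Their poses are not given: they have to be found in the camera images.
- indexer: Fixed green-painted body of the rotary table: round foot 304 mm across and 12 mm high, bolted down. Origin on the turning axis at the work surface, z up; its -x axis points to where the plunger stands at the start (roughly towards the robot). A steel index plate (284 mm across, from 34 to 44 mm above the work surface) has 12 slot-shaped holes, 15 mm wide, in its rim, every 30 degrees.
- pivot (a point): Centre of the top of the round aluminium faceplate (220 mm across, top 68 mm above the work surface), on the vertical turning axis.
- pad (a point): Centre of the top of the plunger's thumb pad: a level steel plate 40 mm (radially) by 43 mm (along the turn), 150 mm out from the turning axis, its top 95 mm above the work surface when up. It turns with the faceplate, and this point moves with the pad. A fingertip between the cheeks (see slot) presses the pad down and, pushing sideways on a cheek, turns the table.
- slot (a point): Middle of the space between the tops of two upright steel cheeks, straight above the pad, 125 mm above the work surface. The cheeks, 6 mm thick and 44 mm long radially, turn with the faceplate and stand on either side of the pad in the direction of turning, 47 mm apart inside; their tops are 30 mm above the pad when up. Radially the space is open.
- plunger (a joint): Plunger travel: 0 = up, 0.012 m = fully in; it takes about 2.7 N to start and 5.7 N fully in. Its tooth is 7 mm deep in its hole when up: the table turns freely from about 7.5 mm pressed. If let go between holes it stays about 7 mm down under the index plate, the table can still be pushed round, and it springs up by itself into the next hole it comes to and stops the table there.
- faceplate (a joint): Angle of the turning part in rad: 0 = in the hole where it starts, positive = counter-clockwise seen from above. Holes lie at 0, +-0.5236, +-1.047; end stops at +-1.12. A locked table has about 1 degree of play either way. The table turns stiffly (about 1.5 N at the pad) and stays where it is left.
- bowl_mid (a point): Glass bowl, 110 mm across the rim, 50 mm high, standing loose in the middle of the faceplate and turning with it. The point is on its axis, 25 mm above its underside (93 mm above the work surface).
- gauge_axis (a point): Marking gauge, loose, 1.8 kg: round dark foot 90 mm across, thin column 237 mm tall with a block and needle; left or right of the rotary table, the spool on the other side. Point: on the column, 100 mm above the work surface. Turn so that the plunger moves towards the gauge: gauge on +y of the indexer's frame = clockwise from above, faceplate negative; on -y = faceplate positive.
- spool: Dark steel flanged spool, loose: 96 mm across, 103 mm high. Origin at the centre of its underside. Leave alone.
- tumbler: Glass tumbler, 72 mm across, 95 mm high, standing close beside the rotary table at its far left; origin at the centre of its underside. Leave alone.
- stone: Grey dressing stone 120 x 28 x 22 mm lying near the table's front; origin at the centre of its underside. Leave alone.
- scraper: Flat scraper, wooden handle and steel blade, about 160 mm long, 16 mm high, lying near the table's front. Leave alone.
Things that resemble listed ones, but are neither listed nor needed, are in the scene too. What is shaped like the part that bears gauge_axis but pink or turquoise is not meant.

How it is judged:
By the outcome, as a careful person would: the job done as asked, in the order asked, and still so for the second after the job is handed in, with the robot touching nothing.
It also fails if it takes over 45 s, if anything falls off the work surface, if the arm or the gripper's body presses on something with over 40 N, if the wrist force passes 120 N, or if a joint passes its speed limit or range.

## Working session

There is one attempt and no reset: what is moved stays moved. The work goes in short steps, Python scripts to look and compute and a shell command to move; the robot and the scene stay as the last step left them, time stands still between calls to the robot, and variables do not carry over. Pictures are saved under pics/ and viewed, at most 10 in all, crops included, and the job is handed in when it is done.

```bash
mkdir -p pics; cat > h.py <<'E'
import numpy as np, cv2
from station import ctrl
def snap(n):
    c=ctrl.get_calibration(n); im,d=ctrl.get_image(n); return c,im,d
def ray(c,u,v):
    K=np.array([[c['fx'],0,c['cx']],[0,c['fy'],c['cy']],[0,0,1.]])
    p=cv2.undistortPoints(np.array([[[u,v]]],float),K,np.array([c['k1'],0,0,0.]))[0,0]
    E=np.array(c['extrinsics']); R=E[:3,:3]; o=-R.T@E[:3,3]
    return o,R.T@np.array([p[0],p[1],1])
def onz(c,u,v,z):
    o,r=ray(c,u,v); return o+r*(z-o[2])/r[2]
def pt(c,d,u,v):
    o,r=ray(c,u,v); return o+r*d[int(v),int(u)]
E
python3 - <<'E'
from h import *
for n in('top','scene'):
    c,im,d=snap(n); cv2.imwrite(f'pics/{n}0.png',im[:,:,::-1]); np.savez(f'{n}0.npz',im=im,d=d)
    print(n,onz(c,320,200,0),c['k1'])
print(ctrl.get_obs())
E
```

```text
top [0.56833465 0.08209847 0.        ] -0.10658514205722897
scene [ 0.43545089 -0.04817435  0.        ] 0.01686709997151652
{'t': 0.1, 'q': array([-1.31799785e+00,  5.32943606e-02,  1.61418905e+00, -1.58373885e-05,
        1.47600483e+00, -1.19011231e-01]), 'dq': array([ 1.80048882e-05, -3.47747258e-03, -1.21455038e-03,  8.13502624e-04,
       -9.13368047e-04,  1.66257579e-03]), 'effort': array([ 1.01987484e-03, -3.94905424e+01, -3.71362317e+01, -9.87721137e-05,
        3.90676447e-03, -2.05014459e-06]), 'tool_pos': array([ 0.22690761, -0.58173382,  0.23016445]), 'tool_rot': array([-3.08560296e+00, -5.80331959e-01,  2.23606742e-04]), 'contact_force': array([-0.2390964 , -0.24463908,  0.35056987]), 'wrist_torque': array([-0.01294798,  0.02366267, -0.01647875]), 'grip_force': 0.0, 'opening': 0.08534990151425263}
```

View pics/top0.png

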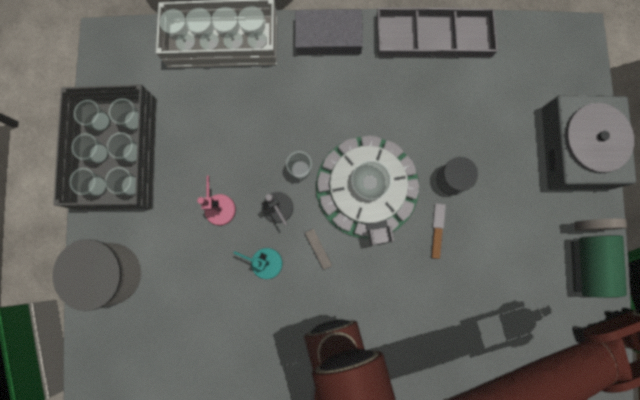

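View pics/scene0.png

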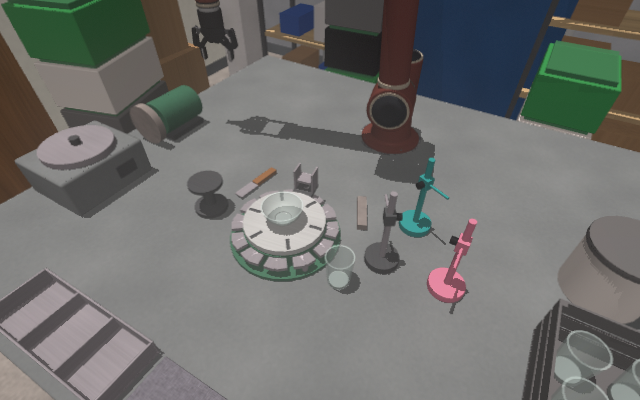

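The top view shows the rotary table at about (368,183), with the plunger and cheeks at (378,235). The spool is at (458,175) and the tumbler at (298,165). Gauge candidates are dark (280,207), pink (220,208) and turquoise (266,263). Only the dark one fits the description, and it is on +y, so the table turns clockwise and the plunger moves to +y. I'll confirm this in a crop and measure.

```bash
python3 - <<'E'
from h import *
c=ctrl.get_calibration('top'); z=np.load('top0.npz'); im,d=z['im'],z['d']
cv2.imwrite('pics/crop.png',cv2.resize(im[130:290,190:490],None,fx=2.66,fy=2.66,interpolation=cv2.INTER_CUBIC)[:,:,::-1])
vv,uu=np.mgrid[0:400,0:640]
P=np.full((400,640,3),np.nan)
for v in range(120,300):
    for u in range(190,490):
        if d[v,u]>0: P[v,u]=pt(c,d,u,v)
np.save('P.npy',P)
def circ(mask,name):
    q=P[mask][:,:2].astype(np.float32); (x,y),r=cv2.minEnclosingCircle(q); print(name,len(q),x,y,r,q.mean(0))
box=lambda u0,u1,v0,v1:(uu>=u0)&(uu<u1)&(vv>=v0)&(vv<v1)
Z=P[:,:,2]
circ(box(310,430,130,228)&(abs(Z-.068)<.005),'faceplate')
circ(box(310,430,130,225)&(abs(Z-.039)<.009),'indexplate')
m=box(355,400,215,255)&(Z>.085)
for lo,hi in((.085,.105),(.112,.135)):
    k=m&(Z>lo)&(Z<hi); q=P[k]; print(lo,len(q),q.mean(0),cv2.minAreaRect(q[:,:2].astype(np.float32)))
# white ellipse by colour
w=((im.min(2)>150)&box(320,420,135,235)).astype(np.uint8)
cs,_=cv2.findContours(w,0,1); b=max(cs,key=cv2.contourArea); e=cv2.fitEllipse(cv2.convexHull(b)); print(e,onz(c,*e[0],.068))
for n,u,v in(('gaugefoot',280,207),('spool',458,175),('tumbler',298,165)): print(n,P[v,u],onz(c,u,v,0))
for r in range(222,246,2): print(' '.join('%3.0f'%(1e3*a) for a in Z[r,358:400:2]))
E
```

```text
faceplate 3273 0.5954703688621521 -0.05496704950928688 0.11822089552879333 [ 0.5991529  -0.05279763]
indexplate 1886 0.6049197912216187 -0.055870261043310165 0.14592179656028748 [ 0.6205773  -0.05352098]
0.085 255 [ 0.45838247 -0.08187181  0.0949876 ] ((0.45690473914146423, -0.07905098795890808), (0.042409006506204605, 0.05483027920126915), 10.683320045471191)
0.112 88 [ 0.45824992 -0.08207023  0.12352903] ((0.45831793546676636, -0.08132825791835785), (0.041433677077293396, 0.059727445244789124), 10.32331657409668)
((370.5001220703125, 182.04978942871094), (78.41873168945312, 83.440673828125), 108.07567596435547) [ 0.60879457 -0.06131849  0.068     ]
gaugefoot [0.54672549 0.19763411 0.02354948] [0.54932016 0.19980745 0.        ]
spool [ 0.61970386 -0.30117118  0.10391537] [ 0.63755675 -0.33003273  0.        ]
tumbler [6.73836936e-01 1.45999634e-01 1.73149650e-04] [0.67387108 0.14600911 0.        ]
 47  47  50  48  58  66  67  60  60  57  61  63  60  58  58  50  44  43  48  43  15
 42  40  44  41  58  59  62  60  55  57  62  57  62  60  61  41  44  50  47  47  50
 45  41  48  46  59  63  58  62  60  59  57  63  64  57  60 109 126  47  42  14  10
 46  40  43  43  41  61  61  59  58  58  95 100  96  99  94 104 125  46  10  12  -1
 42  38  44  46  45  89 129  95  96  95  90  93  90  96 100  92 124  12  14   0   2
 46  47  45  42  43  77 127  90  99  98  94  97  96  96  96  87 124 121   5  -3  -2
 11  42  44  46  45  67 124 123  96  93  98  94  90  96  96  79 116 124   3   2  -4
 13  16  10   6  12  57 110 120  93  97  95  97  97  92  88  96 113 126  -3   1  -3
 -6   0   1  -5   2   0 100 128  91  98  98  95  95  93  91  93 105 126  -4  -4   6
  3  -5  -4  -2  -3   1  90 124 101  94  98  92  93  94  92  93  94 123  -1  -1  -4
  3  -2  -1  -1   2  -3  79 123  97  96  96  94  93  63  64  -4  -4   4   5   2   1
  0  -5   0  -1   2   3  66 123  62  60  -1   2   4   2  -6  -4   2  -4   2   1   3
```

View pics/crop.png

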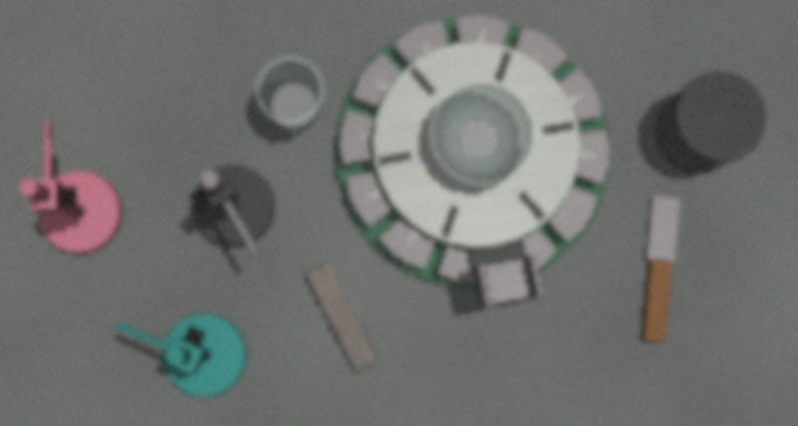

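The crop confirms it: the dark gauge is at crop (235,200), left of the table. The spool is on the right and the cheeks are at crop (505,280). Pivot ≈ (0.606,-0.056) and pad ≈ (0.458,-0.081). Their distance is 150 mm and the heights (95 and 125 mm) match. Next I move above the pad with the fingers shut.

```bash
python3 -m crank '0.033 0.0716 0 0;0.033 0.0716 0 0;0.033 0.0716 0 0;0.033 0.0716 0 0;0.033 0.0716 0 0' 0 && python3 -m crank '0.033 0.0716 0 -0.06;0.033 0.0716 0 -0.06;0.033 0.0716 0 0;0.033 0.0716 0 0;0.033 0.0716 0 0' && python3 -m crank '0.033 0.0716 -0.02 0;0.033 0.0716 -0.02 0;0.033 0.0716 0 0;0.033 0.0716 0 0;0 0 0 0'
python3 - <<'E'
from h import *
print(ctrl.get_obs()['tool_pos'])
c,im,d=snap('wrist'); cv2.imwrite('pics/w1.png',im[:,:,::-1]); np.savez('w1.npz',im=im,d=d)
vv,uu=np.mgrid[0:400:2,0:640:2]
P=np.array([pt(c,d,u,v) if d[v,u]>0 else [np.nan]*3 for u,v in zip(uu.ravel(),vv.ravel())])
near=np.hypot(P[:,0]-.458,P[:,1]+.081)<.06
for lo,hi in((.088,.102),(.117,.132)):
    q=P[near&(P[:,2]>lo)&(P[:,2]<hi)]; print(len(q),q.mean(0) if len(q) else '',cv2.minAreaRect(q[:,:2].astype(np.float32)) if len(q) else '')
q=P[(abs(P[:,2]-.068)<.004)&(np.hypot(P[:,0]-.606,P[:,1]+.056)<.13)]; print('face',len(q),cv2.minEnclosingCircle(q[:,:2].astype(np.float32)) if len(q) else '')
E
```

```text
t: 0.52
tool_pos: [0.3097, -0.4014, 0.2306]
tool_rot: [-3.087, -0.579, 0.0]
contact_force: [0.7, -1.7, 0.7]
opening: 0.0253
grip_force: 0.0
t: 0.93
tool_pos: [0.3922, -0.2223, 0.2309]
tool_rot: [-3.128, -0.287, 0.0]
contact_force: [1.3, -0.3, -0.1]
opening: -0.0
grip_force: 0.0
t: 1.35
tool_pos: [0.4592, -0.0754, 0.2106]
tool_rot: [-3.124, -0.299, -0.0]
contact_force: [0.2, 0.1, 0.8]
opening: -0.0004
grip_force: 0.0
[ 0.45920662 -0.07539185  0.21064281]
589 [ 0.46071094 -0.08299135  0.09426333] ((0.4601018726825714, -0.08261176943778992), (0.04167398065328598, 0.05620325356721878), 9.904705047607422)
223 [ 0.46073259 -0.08329579  0.12367454] ((0.45946210622787476, -0.08273027092218399), (0.043536946177482605, 0.05890572443604469), 9.654909133911133)
face 5540 ((0.5871936082839966, -0.0600290410220623), 0.11124817281961441)
```

View pics/w1.png

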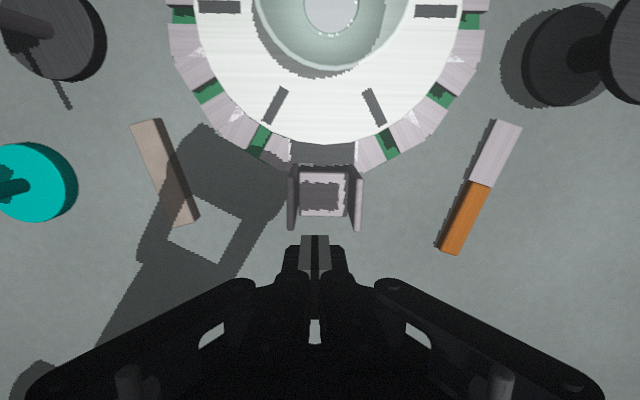

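The wrist view shows the pad at (322,195) between its cheeks at (291,197) and (357,200), with the shut fingertips at (315,240) aligned with it. The refined pad position is (0.460,-0.083), and pivot ≈ (0.608,-0.057). I'll shift over and go down to just above the pad.

```bash
python3 -m crank '0.002 -0.015 0 0;0 0 -0.07 0;0 0 -0.07 0;0 0 -0.07 0;0 0 0 0' && python3 -m crank '0 0 -0.008 0;0 0 -0.008 0;0 0 -0.008 0;0 0 -0.008 0;0 0 0 0'
```

```text
t: 1.82
tool_pos: [0.4533, -0.0886, 0.0987]
tool_rot: [-3.123, -0.282, 0.02]
contact_force: [-0.8, 1.0, -0.9]
opening: -0.0001
grip_force: 0.0
t: 2.23
tool_pos: [0.4606, -0.0895, 0.092]
tool_rot: [3.126, 0.287, 0.006]
contact_force: [-0.3, -0.9, 3.1]
opening: 0.0001
grip_force: 1.7
```

```bash
python3 -m crank '0 0 -0.006 0;0 0 -0.006 0;0 0 -0.004 0;0 0 0 0;0 0 0 0'
```

```text
t: 2.65
tool_pos: [0.4608, -0.0897, 0.0858]
tool_rot: [3.125, 0.288, 0.004]
contact_force: [-5.2, -1.7, 16.6]
opening: 0.0004
grip_force: 7.3
```

```bash
python3 -m crank '-0.001 0.01 0.002 0;-0.002 0.01 0 0;-0.002 0.01 0 0;0 0 0 0;0 0 0 0'
```

```text
t: 3.07
tool_pos: [0.458, -0.0733, 0.085]
tool_rot: [3.128, 0.288, 0.006]
contact_force: [1.2, 2.1, 6.9]
opening: -0.0002
grip_force: 3.8
```

```bash
python3 -m crank '0 0.016 0 -0.02;0 0.016 0 -0.03;0 0.016 0 -0.03;0.002 0.016 0 -0.03;0.002 0.012 0 -0.03'
python3 - <<'E'
from h import *
c,im,d=snap('wrist'); cv2.imwrite('pics/w2.png',im[:,:,::-1])
c,im,d=snap('top'); cv2.imwrite('pics/t2.png',cv2.resize(im[130:290,270:490],None,fx=3,fy=3)[:,:,::-1])
vv,uu=np.mgrid[205:255,340:410]
P=np.array([pt(c,d,u,v) for u,v in zip(uu.ravel(),vv.ravel())])
q=P[(P[:,2]>.114)&(P[:,2]<.132)]; print(len(q),q.mean(0),cv2.minAreaRect(q[:,:2].astype(np.float32)))
print(ctrl.get_obs()['tool_pos'],ctrl.get_obs()['contact_force'])
E
```

```text
t: 3.48
tool_pos: [0.4592, -0.0355, 0.0843]
tool_rot: [3.14, -0.06, 0.002]
contact_force: [-0.5, -1.5, 5.7]
opening: 0.0001
grip_force: 2.7
0 [nan nan nan] ((0.0, 0.0), (0.0, 0.0), 0.0)
[ 0.45927603 -0.03459553  0.08416754] [0.0243215  0.43290258 5.33171682]<stdin>:6: RuntimeWarning: Mean of empty slice.
  ret = um.true_divide(
```

View pics/w2.png

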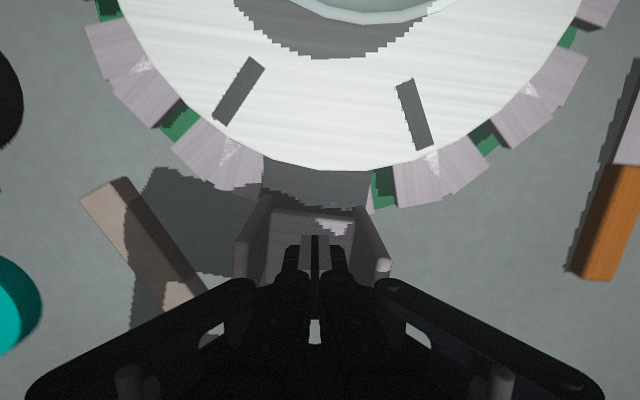

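The wrist view shows the plunger between holes: the hole it left is at (380,187) and the next hole is at (178,122). The finger at (315,260) is between the cheeks. I'll measure the angle of the cheeks.

```bash
cat > ang.py <<'E'
from h import *
c,im,d=snap('wrist')
pv=np.array([.608,-.057])
def a(p): return np.degrees(np.arctan2(*(p[:2]-pv)[::-1]))%360
vv,uu=np.mgrid[150:400:2,180:450:2]
P=np.array([pt(c,d,u,v) if d[v,u]>0 else [0]*3 for u,v in zip(uu.ravel(),vv.ravel())])
q=P[(abs(P[:,2]-.1245)<.005)&(np.hypot(*(P[:,:2]-pv).T)>.12)&(np.hypot(*(P[:,:2]-pv).T)<.18)]
A=np.array([a(p) for p in q]); 
print('cheek tops angle hist',np.histogram(A,bins=np.arange(145,206,3)))
o=ctrl.get_obs(); print(o['t'],o['tool_pos'],'tool ang',a(o['tool_pos']),o['contact_force'])
E
python3 ang.py; python3 - <<'E'
from h import *
c=ctrl.get_calibration('wrist')
for u,v in((380,187),(485,135),(178,122)):
    p=onz(c,u,v,.03); print(np.degrees(np.arctan2(p[1]+.057,p[0]-.608))%360, np.hypot(p[1]+.057,p[0]-.608))
E
```

```text
cheek tops angle hist (array([  0,   0,   0,   0, 132,  54,  30,  38, 151,  60,  27,  77,  65,
         0,   0,   0,   0,   0,   0,   0]), array([145, 148, 151, 154, 157, 160, 163, 166, 169, 172, 175, 178, 181,
       184, 187, 190, 193, 196, 199, 202, 205]))
3.6333 [ 0.45926656 -0.03476582  0.08418375] tool ang 171.49780898124396 [-0.82566208  0.87966416  6.28730506]
189.41458938477413 0.13091545822641762
221.19216642303456 0.13041572911855168
128.6863315640937 0.13316368434328438
```

Cheeks are at about 160° and 181°, so the pad is at about 171°: 19° turned, safely between holes. The target hole is at about 159.5°. I'll release the plunger now, keeping the finger between the cheeks, and push on the cheek until it drops in.

```bash
python3 -m crank '0 0 0.016 0;0 0 0.016 0;0.001 0.008 0 0;0.001 0.008 0 -0.02;0.001 0.004 0 -0.02' && python3 -m crank '0.002 0.006 0 -0.02;0.002 0.006 0 -0.02;0.002 0.006 0 -0.02;0.002 0.006 0 -0.02;0 0 0 0' && python3 ang.py
```

```text
t: 4.05
tool_pos: [0.4597, -0.0251, 0.0991]
tool_rot: [-3.137, 0.159, 0.001]
contact_force: [-0.2, -1.0, -0.1]
opening: -0.0001
grip_force: 0.0
t: 4.47
tool_pos: [0.4631, -0.0133, 0.0986]
tool_rot: [3.121, -0.353, -0.004]
contact_force: [-1.3, -0.4, -0.4]
opening: 0.0001
grip_force: 0.6
cheek tops angle hist (array([  0,   0,   0, 156,  60,  44,  47,  37,   0,   0, 143,  48,   0,
         0,   0,   0,   0,   0,   0,   0]), array([145, 148, 151, 154, 157, 160, 163, 166, 169, 172, 175, 178, 181,
       184, 187, 190, 193, 196, 199, 202, 205]))
4.5167 [ 0.46327019 -0.01335526  0.09866568] tool ang 163.2187825654758 [-0.41727254 -0.54392101  0.16194412]
```

```bash
python3 -m crank '0.002 0.006 0 -0.01;0.002 0.006 0 -0.01;0.002 0.006 0 -0.01;0.002 0.006 0 -0.01;0.002 0.004 0 0' && python3 ang.py
```

```text
t: 4.93
tool_pos: [0.4689, 0.0006, 0.0988]
tool_rot: [3.109, -0.452, -0.001]
contact_force: [-0.5, -4.1, -4.6]
opening: -0.0002
grip_force: 2.1
cheek tops angle hist (array([  0, 130,  65,  51,  43,  41,   0,   0, 112,  59,   0,   0,   0,
         0,   0,   0,   0,   0,   0,   0]), array([145, 148, 151, 154, 157, 160, 163, 166, 169, 172, 175, 178, 181,
       184, 187, 190, 193, 196, 199, 202, 205]))
4.9833 [0.46935415 0.00120806 0.09906149] tool ang 157.2257424388049 [-0.54342923 -0.23062244  0.3260734 ]
```

```bash
python3 -m crank '0.001 0.003 0 0;0.001 0.003 0 0;0.001 0.003 0 0;0 0 0 0;0 0 0 0' && python3 ang.py
```

```text
t: 5.4
tool_pos: [0.471, 0.0053, 0.0998]
tool_rot: [-3.108, 0.45, -0.002]
contact_force: [-0.0, 0.2, 0.2]
opening: -0.0002
grip_force: 0.0
cheek tops angle hist (array([ 74, 131,  54,  51,  47,   8,   0,  47, 116,   0,   0,   0,   0,
         0,   0,   0,   0,   0,   0,   0]), array([145, 148, 151, 154, 157, 160, 163, 166, 169, 172, 175, 178, 181,
       184, 187, 190, 193, 196, 199, 202, 205]))
5.45 [0.47091523 0.00524529 0.09969875] tool ang 155.5789017239922 [-0.24205764  0.75506172  0.68906391]
```

```bash
cat >> ang.py <<'E'
r=np.hypot(*(P[:,:2]-pv).T); A=np.array([a(p) for p in P]); m=(A>148)&(A<170)&(r>.13)&(r<.172)&(P[:,2]>.078)&(P[:,2]<.102)
print('pad z',m.sum(),np.histogram(P[m,2],bins=np.arange(.078,.103,.002)),np.median(A[m]))
cv2.imwrite('pics/w%03d.png'%(10*o['t']),im[:,:,::-1])
E
python3 ang.py; ls pics
```

```text
cheek tops angle hist (array([ 73, 132,  49,  53,  45,  10,   0,  50, 112,   0,   0,   0,   0,
         0,   0,   0,   0,   0,   0,   0]), array([145, 148, 151, 154, 157, 160, 163, 166, 169, 172, 175, 178, 181,
       184, 187, 190, 193, 196, 199, 202, 205]))
5.5 [0.47080385 0.00518059 0.09961155] tool ang 155.61882482372658 [0.27317655 0.64851354 0.06308012]
pad z 1052 (array([  3,   9,   8,  20,  38,  48,  46, 267, 540,  25,  23,  25]), array([0.078, 0.08 , 0.082, 0.084, 0.086, 0.088, 0.09 , 0.092, 0.094,
       0.096, 0.098, 0.1  , 0.102])) 162.86321182883924
crop.png
scene0.png
t2.png
top0.png
w055.png
w1.png
w2.png
```

The pad is back up at 94–95 mm, so the tooth is in the next hole at about 159.5°. I'll ease off the cheek, lift and move clear.

```bash
python3 -m crank '-0.003 -0.01 0 0;0 0 0.03 0;0 0 0.06 0;0 0 0.08 0;0 0 0.08 0' && python3 -m crank '0 0 0.08 0;-0.02 -0.07 0.02 0;-0.02 -0.07 0 0;-0.02 -0.07 0 0;-0.02 -0.07 0 0' && python3 -m crank '-0.02 -0.07 0 0;-0.02 -0.07 0 0;-0.02 -0.07 0 0;0 -0.07 0 0;0 0 0 0'
python3 - <<'E'
from h import *
c,im,d=snap('top'); cv2.imwrite('pics/t3.png',cv2.resize(im[130:290,190:490],None,fx=2.66,fy=2.66)[:,:,::-1])
vv,uu=np.mgrid[205:255,320:410]
P=np.array([pt(c,d,u,v) for u,v in zip(uu.ravel(),vv.ravel())])
for lo,hi in((.085,.105),(.114,.132)):
    q=P[(P[:,2]>lo)&(P[:,2]<hi)]; print(len(q),q.mean(0),cv2.minAreaRect(q[:,:2].astype(np.float32)),np.degrees(np.arctan2(q[:,1].mean()+.057,q[:,0].mean()-.608)))
E
```

```text
t: 5.92
tool_pos: [0.4679, -0.0002, 0.2246]
tool_rot: [-3.109, 0.451, 0.004]
contact_force: [0.7, -0.1, 0.9]
opening: 0.0
grip_force: 0.0
t: 6.33
tool_pos: [0.4285, -0.1415, 0.2751]
tool_rot: [3.109, -0.449, 0.003]
contact_force: [0.3, -0.3, -0.9]
opening: 0.0
grip_force: 0.0
t: 6.75
tool_pos: [0.3977, -0.2849, 0.2741]
tool_rot: [3.106, -0.46, -0.0]
contact_force: [-0.0, -0.4, 0.2]
opening: 0.0004
grip_force: 0.0
237 [ 0.46620622 -0.00127566  0.09488502] ((0.467159241437912, 0.001433245837688446), (0.05349054932594299, 0.040309179574251175), 70.17732238769531) 158.54538901772926
78 [ 0.46595485 -0.00174164  0.12413173] ((0.4660499691963196, -0.0011248774826526642), (0.058846279978752136, 0.042820025235414505), 68.6529541015625) 158.74298585417364
```

View pics/t3.png

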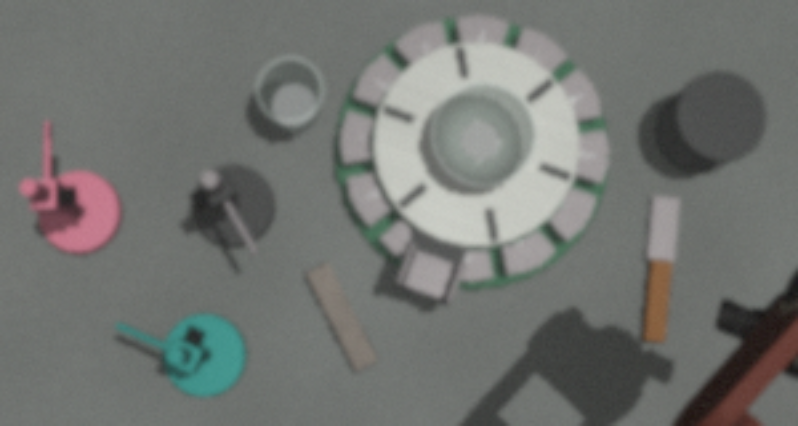

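The picture shows the plunger at crop (430,270), one hole towards the gauge. The pad is up at 95 mm and the table has turned about 31°, which is one hole within the play. The bowl is in the middle, nothing else has moved, and the arm is clear.

```bash
python3 -c "from station import ctrl; print(ctrl.finish_job())"
```

```text
the job is handed in; nothing more can be done
None
```

I indexed the table one hole clockwise, towards the dark marking gauge. The plunger is back up in the next hole, the bowl and everything around it are where they were, and the arm is clear; the job is handed in, but no verdict was returned.

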